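# Take the lens off the camera

### The arm

A 6-joint arm with a two-finger parallel gripper is mounted at the origin on the work surface. World frame = base frame: x ahead of the robot, y to its left, z up, the work surface at z = 0. Lengths are in m, angles in rad, forces in N, time in s.
With the tool pointing down it reaches from about 0.4 to 0.825 m from the base axis. Payload 7 kg.
Tool frame: the origin (TCP) lies midway between the tips of the shut fingers; the grasp point (between the pads) lies 19 mm behind it (grip_point_offset is the distance from the TCP to the grasp point, in m); z points along the fingers, y is the direction in which the jaws open and shut (so a half turn about z gives the same grasp; the last joint's range is limited). The gripper opens to 88 mm and grips with 3 to 60 N. Pads are 19 mm wide; open, the fingers measure 130 mm over their backs; the gripper's body (78 mm by 193 mm) begins 47 mm behind the grasp point.
Start: joints at [1.531, 0.359, 0.012, 0, -1.224, -0.288], TCP at [0.217, 0.639, 0.227] pointing down, gripper open.
Joint ranges: [-3.07, 3.07], [-1.43, 2.12], [-1.02, 1.25], [-3.03, 1.67], [-3.05, -0], [-3.03, 3.03]. Speed limits (rad/s): [2.39, 2.39, 3.01, 3.14, 3.14, 3.14].

### API

Orientations are given as [roll, pitch, yaw] about the fixed x, y, z axes, in that order (R = Rz(yaw) Ry(pitch) Rx(roll)).
In Python, from cell import sense, camera, sign_off, cut_out, mark_of, grip_point_offset gives the robot as it stands.
- The arm moves only by the tool apply_moves, never from a script. Its argument "plan" is a list of rows, each an object of numbers: "x", "y", "z": the shift along the tool's x, y, z in m; "rx", "ry", "rz": the turn, a rotation vector about the tool's x, y, z in degrees; "gripper": the opening, from 0 (shut) to 1 (fully open). A call has 1 to 8 rows; each row shifts and turns the pose as measured when the row begins, along the tool's axes as they then stand; what a row does not reach is not made up. A row lasts 1/8 s, in which the tool goes at most 62.5 mm and 10.7 degrees, less where a joint would pass 70% of its speed; a pose out of reach is approached as far as the arm can. A call is refused whole if a number of a shift passes 0.0625 or a number of a turn 10.7, either way. A call with a gripper value outside its range is refused whole. The fingers move at their own pace and stop on an object; "squeeze" is the grip in N (left out, the last holds). Time passes only in rows, so rows that do not move let the fingers close. It gives the time, the measured TCP pose, the force and the opening at its end, in the units of the state.
- sense(): the state, without advancing time (a new reading comes with each control period).
- camera(name): name is "scene" or "top" or "wrist"; returns a dict with "color" (384x512x3 uint8, blue, green, red), "fovy" (degrees; the focal length in pixels is half the picture's height over the tangent of half this angle, whatever the lens; pixels are square), "cx", "cy" (the principal point, pixels), "k1" (the pictures are not rectified: a ray, as slopes to the right and down, at radius r is drawn at 1 + k1 r^2 times it, then the intrinsics apply), "rvec" (rotation vector, rad) and "tvec" (3), from world to camera coordinates, as OpenCV has them; the wrist camera has in their place "hand_eye" (4x4, takes a point from camera to tool coordinates, whose origin is the TCP and whose axes are the flange's). Camera axes: x right, y down, z forward; pixel columns grow to the right and rows downward; lengths in m; the calibration is good to about 2 mm. A picture is of the moment at which its call begins: read the wrist's pose just before it. There is no depth.
- sign_off(): hands the job in, once; it reports no verdict.
Trained networks look in a picture, given as the dict that the camera call returned (one of the last four; its "shot" number tells which), for a name from the list of things; names that differ only in an ending like _2 or _b are one class to them, and where a whole thing is asked for, a point or a joint stands for the part that bears it (a point fixed in the world has none). Each returns a list of dicts, best first, with "score" (0 to 1); they miss things now and then, are a little off and sometimes report something else, mostly with a low value. They report only what shows in the picture. A call takes as long as a camera call. They do not tell look-alikes from the thing itself.
- cut_out(thing, picture): "region" (384x512 bool, what is visible of it).
- mark_of(thing, picture): "position" ([x, y, z] in m, in the coordinates of the camera as it stood for that picture, good to about 4 mm: a listed point, or the origin of a listed thing).
The state is a dict: "time_s": time; "joint_positions": joint angles; "dq": joint speeds; "joint_efforts": joint torques, N m; "tcp_pos": TCP position; "tool_rot": TCP orientation; "force": force on the tool from outside, world axes, zero at the start; "ft_torque": the same for the moment, N m; "gripper_width": opening from 0.0 (shut) to 1.0 (fully open).
Only numpy, scipy, OpenCV 4.12 (cv2) and the standard library are available. Lean on these libraries where they do the work, as an engineer would, in place of code of your own. Each camera call takes 0.05 s, during which the arm holds its last target. There are 200 camera calls.

### The job

Take the lens off the camera that stands lens-up on the bench and put it away: push the camera's release button all the way down, turn the lens anticlockwise (seen from above) about a quarter turn until you feel its springy end stop, lift it straight off, and stand it upright in the round lens rest, fully down, and let go. Handle the mount by feel: never force the button, the lens against the mount, or the lens into the rest, and leave the other things on the bench where they are.

Things in the scene. Friction and masses are not known exactly. Their poses are not given: they have to be found in the camera images.
- camera: White and aluminium box camera on its back, lens up, fixed. Origin: on the lens axis at bench level. Top face 100 mm up. In its frame the box spans x -60 to 90 mm, y -60 to 60 mm (black stand plate 8 mm wider, 8 mm high). Button and lock pin lie on its +x. A 10 mm post 37 mm from the axis, at -25 degrees, stops clockwise turns. Over 35 N of fingers on camera or button is too much.
- release_top (a point): Centre of the top of the round black release button (16 mm across), 62 mm from the lens axis, in a boss 4 mm high; 14 mm above the camera's top face when up, 6 mm when fully down. Press straight down.
- release (a joint): Travel of the release button in m: 0 up, 0.008 fully down. It resists with about 5 N all the way, then stops hard; it stays where it is left (no spring back). Push it to within 1.5 mm of fully down: the lock pin is then clear of the lens's ear.
- lock_pin (a point): Top of the steel lock pin, 6 mm thick, 37 mm from the lens axis towards the button; 10 mm above the camera's top face, sinking to 2 mm with the button. While up it blocks the lens's ear.
- mount (a point): On the lens axis at the camera's top face, where a steel collar (outer radius 33 mm, 4.5 mm high) carries the lens flange. The end stop inside, hidden under the flange, is first touched 47 to 94 degrees anticlockwise of the locked position: different each time, only to be felt. From first touch to 6 degrees further the lens lifts out freely; over 5 degrees short of it the lugs catch. Rise to clear: 10 mm.
- lens: Short black lens, aluminium flange, 0.17 to 0.29 kg, loose, locked in the camera at the start: origin 94.5 mm above the bench, x along the camera's x. Origin: on its axis at the rear end, z up. Rear tube 0 to 12 mm above it (36 mm across), two lugs at 0 to 4 mm (47 mm tip to tip, along x); flange 10 to 15 mm (62 mm across). 1 to 2 mm of play in the mount. Stays where it is turned to.
- barrel (a point): On the lens axis 37 mm above the lens origin: middle of the round ribbed barrel (50 mm across, 15 to 54 mm above the origin), the place to grip, from above. Freed, it turns anticlockwise (positive yaw) almost without resistance; from the sprung end stop on, the torque rises by 0.05 N m per degree. 0.1 to 0.25 N m is right; over 35 N between lens and camera (near 0.35 N m) is too much. It may be regripped.
- ear (a point): Locking ear on the lens flange: a block 7 mm wide, 6 mm high, reaching 40 mm from the axis, at -12.5 degrees from the lens's x. It turns with the lens, so it shows the angle.
- rest: Lens rest: grey ring, 80 mm outside, 53 mm bore, 16 mm high, on a thin rubber base, fixed. Origin: ring centre at bench level. The lens stands in it rear down: lugs and tube in the bore (about 2 mm of room each side), flange flat on the ring's top, lens origin then 6 mm above the bench; any yaw. Over 45 N between lens and rest is too much.
- rear_cap: Black plastic lens cap lying on the bench, 58 mm across, 14 mm high; leave alone. Origin: centre of its underside.
- blower: Green blower bulb standing on the bench, 56 mm across, 85 mm high; leave alone. Origin: centre of its underside.
- driver: Screwdriver with a blue handle lying on the bench, 150 mm long; leave alone.
- spare_lens: Larger black lens standing on the bench, 68 mm across, 75 mm high; leave alone. Origin: centre of its underside.
Things that resemble listed ones, but are neither listed nor needed, are in the scene too. Leave any green or purple look-alike of the camera alone. Leave any purple or yellow look-alike of the lens alone.

How it is judged:
On the way, in this order (a step that is already met when the one before it is completed fails the run):
1. the release button is pushed down to within 1.5 mm of fully down, the lens still in its locked position in the mount (value of joint release above 0.0065 m and angle between the x axis of lens and the x axis of camera, either way round below 0.3 rad and z of lens in the frame of camera below 0.1 m), for 0.1 s.
2. the lens, still in the mount, is turned more than 40 degrees from its locked position (angle between the x axis of lens and the x axis of camera, either way round above 0.7 rad and z of lens in the frame of camera below 0.1 m and horizontal distance between lens and camera below 0.006 m), for 0.1 s.
3. the lens is lifted off, its rear at least 115 mm above the bench, tilted under 17 degrees (height (world z) of lens above 0.115 m and angle between lens's own z axis and vertical below 0.3 rad), for 0.1 s.
At the end, for the whole second after the job is handed in: The lens stands in the rest: its axis within 8 mm of the ring's, its origin 3 to 8 mm above the bench (6 mm when flush), tilted under 3.4 degrees, at rest and let go (horizontal distance between lens and rest below 0.008 m and height (world z) of lens between 0.003 and 0.008 m and angle between lens's own z axis and vertical below 0.06 rad and linear speed of lens below 0.02 m/s and contact force between the fingers and lens below 0.1 N); the robot touches nothing.
It fails at once if fingers push the camera or its button with more than 35 N (contact force between the fingers and camera above 35 N).
It fails at once if more than 35 N between lens and camera (forcing the bayonet) (contact force between lens and camera above 35 N).
It fails at once if more than 45 N between lens and rest (dropped or jammed in) (contact force between lens and rest above 45 N).
It fails at once if the cap, blower, screwdriver or larger lens is moved more than 20 mm (distance of any of rear_cap, blower, driver, spare_lens from where it was at the start of the episode above 0.02 m).
It also fails if it takes over 72 s, if anything falls off the work surface, if the arm or the gripper's body presses on something with over 40 N, if the wrist force passes 120 N, or if a joint passes its speed limit or range.

## Working session

There is one attempt and no reset: what is moved stays moved. The work goes in short steps, Python scripts to look and compute and a tool call to move; the robot and the scene stay as the last step left them, time stands still between calls to the robot, and variables do not carry over. Pictures are saved under pics/ and viewed, about 8 in all and at most 12, crops included, and the job is handed in when it is done.

Besides the shell and the picture viewer there is one more tool, called after "Emit:" by a JSON object that holds its "name" and its "arguments". apply_moves: Moves the arm, as the interface text tells. Its arguments: {"type":"object","properties":{"plan":{"type":"array","items":{"type":"object","properties":{"x":{"type":"number"},"y":{"type":"number"},"z":{"type":"number"},"rx":{"type":"number"},"ry":{"type":"number"},"rz":{"type":"number"},"gripper":{"type":"number"}}}},"squeeze":{"type":"number"}},"required":["plan"]}

```bash
mkdir -p pics
cat > h.py <<'E'
import numpy as np, cv2
from cell import sense, camera, sign_off, cut_out, mark_of, grip_point_offset
from scipy.spatial.transform import Rotation as R
def ext(p,s=None):
    "camera->world R,t"
    if 'hand_eye' in p:
        s=s or sense(); H=np.array(p['hand_eye']); Rt=R.from_euler('xyz',s['tool_rot']).as_matrix()
        return Rt@H[:3,:3], Rt@H[:3,3]+np.array(s['tcp_pos'])
    M=cv2.Rodrigues(np.array(p['rvec'],float))[0]; return M.T, -M.T@np.array(p['tvec'],float)
def marks(n,p,e):
    return [(round(d['score'],2),np.round(e[0]@np.array(d['position'])+e[1],4),proj(p,e,e[0]@np.array(d['position'])+e[1]).round()) for d in mark_of(n,p)]
def f(p): return 192/np.tan(np.radians(p['fovy'])/2)
def proj(p,e,X):
    c=e[0].T@(np.array(X)-e[1]); u=c[:2]/c[2]; u=u*(1+p['k1']*(u@u)); return u*f(p)+[p['cx'],p['cy']]
def ray(p,e,px,z):
    d=(np.array(px,float)-[p['cx'],p['cy']])/f(p); u=d.copy()
    for _ in range(20): u=d/(1+p['k1']*(u@u))
    w=e[0]@np.r_[u,1]; return e[1]+w*(z-e[1][2])/w[2]
E
cat > a.py <<'E'
from h import *
ims=[]
for n in ['scene','top','wrist']:
    s=sense(); p=camera(n); e=ext(p,s)
    for t in ['camera','release_top','lock_pin','lens','barrel','ear','rest','rear_cap','blower','driver','spare_lens']:
        print(n,t,*[(a,b.tolist(),c.tolist()) for a,b,c in marks(t,p,e)])
    ims.append(p['color']); cv2.imwrite(f'pics/{n}0.png',p['color'])
s=sense();print(s)
E
python3 a.py; python3 -c "
import cv2,numpy as np
a=[cv2.imread(f'pics/{n}0.png') for n in ['scene','top','wrist']]
cv2.imwrite('pics/all0.png',cv2.resize(np.vstack([np.hstack(a[:2]),np.hstack([a[2],a[2]*0])]),(800,600)))"
```

```text
scene camera (0.89, [0.5299, -0.2034, -0.0014], [242.0, 222.0]) (0.85, [0.3174, -0.4874, 0.0012], [114.0, 245.0]) (0.61, [0.291, -0.2093, 0.0035], [184.0, 178.0])
scene release_top (0.6, [0.3819, -0.4748, 0.1171], [120.0, 236.0]) (0.54, [0.3462, -0.1982, 0.1156], [194.0, 162.0]) (0.47, [0.5875, -0.1819, 0.1162], [263.0, 207.0])
scene lock_pin (0.6, [0.5601, -0.1861, 0.114], [254.0, 202.0]) (0.58, [0.3557, -0.4855, 0.1105], [110.0, 234.0])
scene lens (0.87, [0.493, -0.3704, -0.0015], [190.0, 255.0]) (0.81, [0.601, -0.3588, -0.0028], [222.0, 278.0]) (0.64, [0.5321, -0.2023, 0.0913], [242.0, 205.0])
scene barrel (0.82, [0.5986, -0.3597, 0.0425], [219.0, 270.0]) (0.76, [0.4894, -0.3706, 0.0371], [187.0, 248.0]) (0.63, [0.5282, -0.1962, 0.1357], [242.0, 193.0])
scene ear (0.91, [0.5669, -0.1993, 0.1083], [252.0, 208.0]) (0.84, [0.473, -0.3328, 0.0138], [194.0, 239.0]) (0.74, [0.6226, -0.0126, 0.0011], [309.0, 198.0]) (0.73, [0.5273, -0.1999, -0.0022], [242.0, 221.0]) (0.6, [0.6008, -0.3897, 0.013], [212.0, 284.0]) (0.56, [0.4355, 0.0009, 0.0049], [264.0, 162.0])
scene rest (0.96, [0.5225,
[... 1824 characters left out ...]
wrist driver
wrist spare_lens
{'time_s': 1.8, 'joint_positions': array([ 1.53107729e+00,  3.58587427e-01,  1.18985901e-02, -1.07976656e-06,
       -1.22409958e+00, -2.88085569e-01]), 'dq': array([ 0.0016043 ,  0.00070621,  0.00041194, -0.00124844, -0.00156532,
       -0.00077192]), 'joint_efforts': array([-1.69531893e-03, -5.82373953e+01,  2.93306422e+01,  7.00291738e+00,
        1.27182520e-02, -3.22371045e-05]), 'tcp_pos': array([0.21734587, 0.63902623, 0.22656857]), 'tool_rot': array([-3.14158536e+00,  3.22182121e-06, -3.27804978e-01]), 'force': array([ 0.42153619,  0.61594221, -1.06081078]), 'ft_torque': array([ 0.04809659,  0.03008976, -0.02149629]), 'gripper_width': 0.9971920292235944}
```

View pics/all0.png

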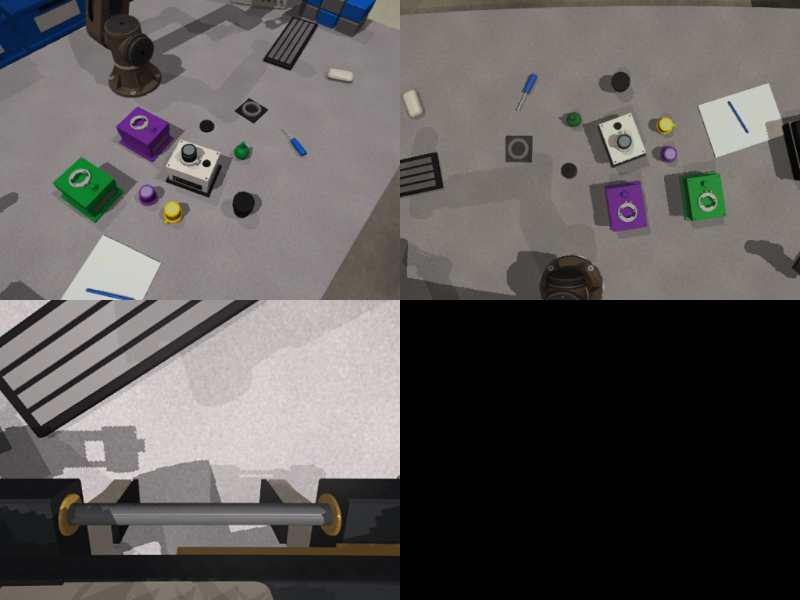

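White camera with the dark lens at about (284,184) in the top view. Look-alikes: the green camera at (384,255), the purple camera at (290,268), the purple lens at (344,198) and the yellow lens at (337,161). I choose the white one and will check it up close.

Emit:
{"name": "apply_moves", "arguments": {"plan": [{"x": 0.041,"y": 0.044,"gripper": 0},{"x": 0.041,"y": 0.044},{"x": 0.041,"y": 0.044},{"x": 0.041,"y": 0.044},{"x": 0.041,"y": 0.044},{"x": 0.041,"y": 0.044},{"x": 0.041,"y": 0.044},{"x": 0.041,"y": 0.044}], "squeeze": 20}}

```text
invalid input
```

Emit:
{"name": "apply_moves", "arguments": {"plan": [{"x": 0.041,"y": 0.044},{"x": 0.041,"y": 0.044},{"x": 0.041,"y": 0.044},{"x": 0.041,"y": 0.044},{"rz": -10},{"rz": -10},{"rz": -10},{"rz": -9}]}}

```text
invalid input
```

Emit:
{"name": "apply_moves", "arguments": {"plan": [{"x": 0.041,"y": 0.044,"z": 0,"rx": 0,"ry": 0,"rz": 0,"gripper": 0}], "squeeze": 20}}

```text
time_s: 1.92
tcp_pos: [0.2412, 0.5856, 0.2251]
tool_rot: [3.141, -0.0, -0.325]
force: [0.9, -0.8, -0.5]
gripper_width: 0.937
```

Emit:
{"name": "apply_moves", "arguments": {"plan": [{"x": 0.041,"y": 0.044,"z": 0,"rx": 0,"ry": 0,"rz": 0,"gripper": 0},{"x": 0.041,"y": 0.044,"z": 0,"rx": 0,"ry": 0,"rz": 0,"gripper": 0},{"x": 0.041,"y": 0.044,"z": 0,"rx": 0,"ry": 0,"rz": 0,"gripper": 0},{"x": 0.041,"y": 0.044,"z": 0,"rx": 0,"ry": 0,"rz": 0,"gripper": 0},{"x": 0.041,"y": 0.044,"z": 0,"rx": 0,"ry": 0,"rz": 0,"gripper": 0},{"x": 0.041,"y": 0.044,"z": 0,"rx": 0,"ry": 0,"rz": 0,"gripper": 0},{"x": 0.041,"y": 0.044,"z": 0,"rx": 0,"ry": 0,"rz": 0,"gripper": 0},{"x": 0.041,"y": 0.044,"z": 0,"rx": 0,"ry": 0,"rz": 0,"gripper": 0}]}}

```text
time_s: 2.92
tcp_pos: [0.4444, 0.1345, 0.2274]
tool_rot: [-3.137, -0.004, -0.32]
force: [1.3, 0.6, -0.2]
gripper_width: 0.04
```

Emit:
{"name": "apply_moves", "arguments": {"plan": [{"x": 0.041,"y": 0.044,"z": 0,"rx": 0,"ry": 0,"rz": 0,"gripper": 0},{"x": 0.041,"y": 0.044,"z": 0,"rx": 0,"ry": 0,"rz": 0,"gripper": 0},{"x": 0.041,"y": 0.044,"z": 0,"rx": 0,"ry": 0,"rz": 0,"gripper": 0},{"x": 0,"y": 0,"z": 0,"rx": 0,"ry": 0,"rz": -10,"gripper": 0},{"x": 0,"y": 0,"z": 0,"rx": 0,"ry": 0,"rz": -10,"gripper": 0},{"x": 0,"y": 0,"z": 0,"rx": 0,"ry": 0,"rz": -10,"gripper": 0},{"x": 0,"y": 0,"z": 0,"rx": 0,"ry": 0,"rz": -9,"gripper": 0},{"x": 0,"y": 0,"z": 0,"rx": 0,"ry": 0,"rz": 0,"gripper": 0}]}}

```text
time_s: 3.92
tcp_pos: [0.5228, -0.0412, 0.2287]
tool_rot: [-3.141, -0.009, 0.372]
force: [-0.0, -0.6, -0.1]
gripper_width: 0.009
```

```bash
cat > b.py <<'E'
from h import *
import sys
s=sense();p=camera('wrist');e=ext(p,s)
print('cam at',e[1].round(3),'view',e[0][:,2].round(2),s['tcp_pos'].round(4),s['tool_rot'].round(3),s['joint_positions'].round(2))
for t in sys.argv[2:]: print(t,*[(a,b.tolist(),c.tolist()) for a,b,c in marks(t,p,e)])
cv2.imwrite(f'pics/{sys.argv[1]}.png',p['color'])
E
python3 b.py w1 camera release_top lock_pin lens barrel ear
```

```text
cam at [ 0.589 -0.015  0.386] view [-0.25 -0.1  -0.96] [ 0.5228 -0.0412  0.2287] [-3.141 -0.009  0.372] [ 0.29  0.1  -0.32 -0.   -1.14  1.65]
camera (0.59, [0.526, -0.1991, 0.0018], [366.0, 210.0]) (0.52, [0.5273, -0.1985, 0.092], [397.0, 236.0])
release_top (0.86, [0.584, -0.1791, 0.1138], [419.0, 185.0]) (0.22, [0.6225, -0.0175, -0.005], [267.0, 87.0])
lock_pin (0.65, [0.5598, -0.1909, 0.1058], [413.0, 210.0])
lens (0.84, [0.5977, -0.3556, -0.0019], [497.0, 203.0]) (0.62, [0.5273, -0.1987, 0.0942], [399.0, 237.0])
barrel (0.63, [0.4872, -0.3725, 0.033], [482.0, 290.0])
ear (0.63, [0.4686, -0.3347, 0.0138], [440.0, 284.0]) (0.62, [0.5624, -0.1989, 0.1049], [421.0, 210.0])
```

View pics/w1.png

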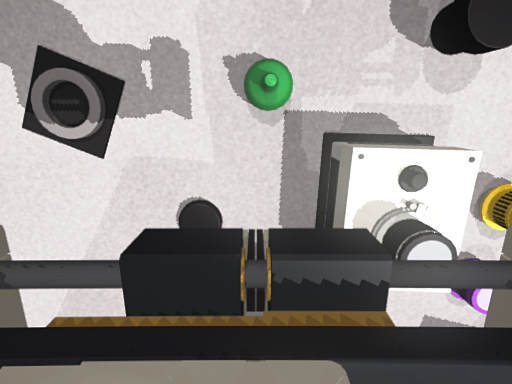

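The wrist view shows the white camera with the dark lens at (420,240), its button at (413,179), and the pin and ear near (413,207). The rest is at (67,102), the blower at (268,83) and the cap at (200,215). I will move closer to refine.

Emit:
{"name": "apply_moves", "arguments": {"plan": [{"x": -0.02,"y": 0.05,"z": 0,"rx": 0,"ry": 0,"rz": 0,"gripper": 0},{"x": -0.02,"y": 0.05,"z": 0,"rx": 0,"ry": 0,"rz": 0,"gripper": 0},{"x": -0.02,"y": 0.05,"z": 0,"rx": 0,"ry": 0,"rz": 0,"gripper": 0},{"x": 0,"y": 0,"z": 0,"rx": 0,"ry": 0,"rz": 0,"gripper": 0}]}}

```text
time_s: 4.78
tcp_pos: [0.5223, -0.206, 0.2283]
tool_rot: [3.142, -0.01, 0.372]
force: [0.4, 0.4, -0.6]
gripper_width: 0.006
```

```bash
python3 b.py w2 camera release_top lock_pin lens barrel ear
```

```text
cam at [ 0.589 -0.18   0.386] view [-0.25 -0.1  -0.96] [ 0.5223 -0.206   0.2283] [ 3.142 -0.01   0.372] [-0.03  0.17 -0.24 -0.   -1.15  1.97]
camera
release_top (0.81, [0.5854, -0.1791, 0.1144], [253.0, 116.0])
lock_pin (0.53, [0.5633, -0.1911, 0.1022], [256.0, 144.0])
lens (0.93, [0.6014, -0.3562, -0.0009], [387.0, 155.0]) (0.9, [0.4907, -0.369, -0.0015], [357.0, 234.0]) (0.75, [0.5301, -0.1975, 0.095], [250.0, 177.0])
barrel (0.96, [0.5932, -0.3575, 0.0377], [399.0, 167.0]) (0.74, [0.4903, -0.3736, 0.0336], [370.0, 246.0]) (0.57, [0.5261, -0.2013, 0.1267], [252.0, 191.0])
ear (0.74, [0.5649, -0.1983, 0.1037], [264.0, 145.0])
```

View pics/w2.png

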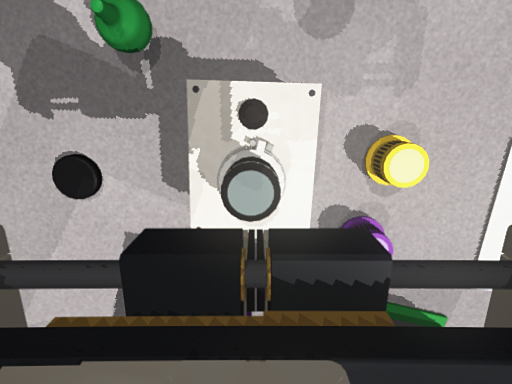

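Close view: button at (252,114), lens front at (250,192), camera far corners at (187,80) and (321,84).

```bash
cat > c.py <<'E'
from h import *
s=sense();p=camera('wrist');e=ext(p,s)
im=p['color'];g=im.max(2)
m=(g<75).astype('uint8'); m[230:]=0
for c in cv2.findContours(m,cv2.RETR_EXTERNAL,cv2.CHAIN_APPROX_NONE)[0]:
    if cv2.contourArea(c)>30:
        el=cv2.fitEllipse(c)
        print(np.round(el[0],1),np.round(el[1],1), ray(p,e,el[0],.114).round(4), ray(p,e,el[0],.1485).round(4))
b=ray(p,e,(252.5,113.5),.114);l=ray(p,e,(250,192),.1485)
c=[ray(p,e,q,.1) for q in [(187,80),(321,84)]]
print(b,l,np.linalg.norm((b-l)[:2]),np.degrees(np.arctan2(*(b-l)[1::-1])))
d=c[0]-c[1];print(c,np.linalg.norm(d),np.degrees(np.arctan2(-d[0],d[1])), (c[0]+c[1])/2-.09*np.r_[d[1],-d[0],0]/np.linalg.norm(d))
E
python3 c.py
```

```text
[444.4 233.1] [ 13.  160.8] [ 0.5527 -0.3855  0.114 ] [ 0.5573 -0.359   0.1485]
[254.2 191.4] [56.8 62.9] [ 0.5237 -0.2009  0.114 ] [ 0.532  -0.1977  0.1485]
[ 79.7 176.6] [43.2 49.8] [ 0.4779 -0.0479  0.114 ] [ 0.492  -0.0641  0.1485]
[256.8 116.2] [27.4 28.4] [ 0.5874 -0.178   0.114 ] [ 0.5876 -0.1777  0.1485]
[119.9  18.3] [ 44.5 109.7] [ 0.6166 -0.0488  0.114 ] [ 0.6131 -0.0648  0.1485]
[107.6  20. ] [ 3.1 15.6] [ 0.6117 -0.0401  0.114 ] [ 0.6088 -0.0572  0.1485]
[ 0.58806474 -0.17369836  0.114     ] [ 0.53027603 -0.19463712  0.1485    ] 0.06146516498912823 19.917128075066792
[array([ 0.5930345 , -0.10926003,  0.1       ]), array([ 0.6339306 , -0.22093802,  0.1       ])] 0.118930504435418 20.112557106637112 [ 0.52897085 -0.19604692  0.1       ]
```

Emit:
{"name": "apply_moves", "arguments": {"plan": [{"x": 0.035,"y": 0,"z": 0,"rx": 0,"ry": 0,"rz": 0,"gripper": 0},{"x": 0.035,"y": -0.002,"z": 0,"rx": 0,"ry": 0,"rz": 1,"gripper": 0},{"x": 0,"y": 0,"z": 0.04,"rx": 0,"ry": 0,"rz": 0,"gripper": 0},{"x": 0,"y": 0,"z": 0.04,"rx": 0,"ry": 0,"rz": 0,"gripper": 0},{"x": 0,"y": 0,"z": 0.015,"rx": 0,"ry": 0,"rz": 0,"gripper": 0},{"x": 0,"y": 0,"z": 0,"rx": 0,"ry": 0,"rz": 0,"gripper": 0}]}}

```text
time_s: 5.92
tcp_pos: [0.5926, -0.1689, 0.135]
tool_rot: [3.139, -0.015, 0.367]
force: [-0.1, -0.6, 1.5]
gripper_width: 0.005
```

```bash
python3 -c "
from h import *
s=sense();print(s['tcp_pos'],s['tool_rot'],s['force'])"
```

```text
[ 0.5926331  -0.16890055  0.13504026] [ 3.13936061 -0.01534859  0.36707715] [-0.1488156  -0.55566957  1.46413468]
```

Emit:
{"name": "apply_moves", "arguments": {"plan": [{"x": -0.0085,"y": 0.0064,"z": 0,"rx": 0,"ry": -0.9,"rz": 0,"gripper": 0},{"x": 0,"y": 0,"z": 0.008,"rx": 0,"ry": 0,"rz": 0,"gripper": 0},{"x": 0,"y": 0,"z": 0,"rx": 0,"ry": 0,"rz": 0,"gripper": 0}]}}

```text
time_s: 6.3
tcp_pos: [0.5884, -0.1789, 0.1302]
tool_rot: [3.137, -0.003, 0.367]
force: [-0.2, 1.0, 0.1]
gripper_width: -0.0
```

```bash
python3 -c "
from h import *
s=sense();print(s['tcp_pos'],s['tool_rot'],s['force'])
p=camera('scene');e=ext(p)
for t in ['release_top','lock_pin','ear','lens']: print(t,marks(t,p,e))
c=proj(p,e,[.57,-.19,.12]).astype(int);print(c)
im=p['color'][c[1]-60:c[1]+60,c[0]-80:c[0]+80]
cv2.imwrite('pics/s1.png',cv2.resize(im,None,fx=5,fy=5,interpolation=2))"
```

```text
[ 0.58840348 -0.17887166  0.13018366] [ 3.13692473 -0.00324378  0.36743303] [-0.24645042  0.99608114  0.05740716]
release_top [(0.54, array([ 0.3447, -0.2037,  0.1147]), array([192., 163.])), (0.53, array([ 0.3804, -0.4754,  0.116 ]), array([119., 236.]))]
lock_pin [(0.41, array([ 0.3266, -0.2016,  0.1107]), array([188., 161.])), (0.37, array([ 0.3538, -0.4903,  0.1112]), array([108., 235.]))]
ear [(0.86, array([ 0.4749, -0.3377,  0.0166]), array([193., 240.])), (0.58, array([ 0.6009, -0.3876,  0.0108]), array([213., 284.])), (0.45, array([ 0.5655, -0.1949,  0.1065]), array([253., 207.]))]
lens [(0.82, array([ 0.6006, -0.3556, -0.0021]), array([222., 276.])), (0.66, array([ 0.494 , -0.37  , -0.0041]), array([191., 256.])), (0.52, array([ 0.5319, -0.2003,  0.0888]), array([242., 205.]))]
[255 204]
```

View pics/s1.png

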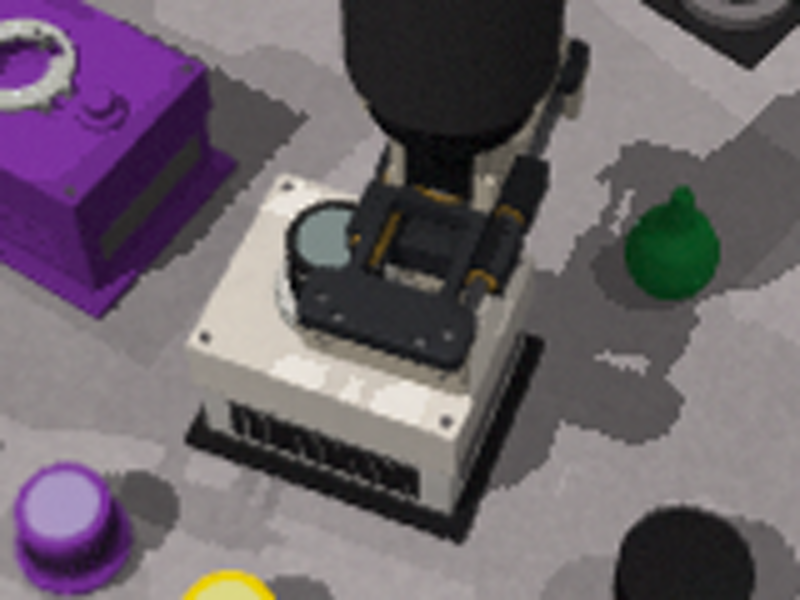

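The gripper hangs over the button side of the white camera, beside the lens and clear of it. Now I press gently.

Emit:
{"name": "apply_moves", "arguments": {"plan": [{"x": 0,"y": 0,"z": 0.01,"rx": 0,"ry": 0,"rz": 0,"gripper": 0},{"x": 0,"y": 0,"z": 0.004,"rx": 0,"ry": 0,"rz": 0,"gripper": 0},{"x": 0,"y": 0,"z": 0.002,"rx": 0,"ry": 0,"rz": 0,"gripper": 0},{"x": 0,"y": 0,"z": 0,"rx": 0,"ry": 0,"rz": 0,"gripper": 0}]}}

```text
time_s: 7.05
tcp_pos: [0.5889, -0.1787, 0.1134]
tool_rot: [3.137, -0.003, 0.368]
force: [-0.0, 0.2, 1.2]
gripper_width: 0.006
```

Emit:
{"name": "apply_moves", "arguments": {"plan": [{"x": 0,"y": 0,"z": 0.003,"rx": 0,"ry": 0,"rz": 0,"gripper": 0},{"x": 0,"y": 0,"z": 0.002,"rx": 0,"ry": 0,"rz": 0,"gripper": 0}]}}

```text
time_s: 7.3
tcp_pos: [0.5889, -0.1787, 0.109]
tool_rot: [3.136, -0.004, 0.368]
force: [-2.6, 0.6, 4.9]
gripper_width: 0.001
```

Emit:
{"name": "apply_moves", "arguments": {"plan": [{"x": 0,"y": 0,"z": 0.0015,"rx": 0,"ry": 0,"rz": 0,"gripper": 0}]}}

```text
time_s: 7.42
tcp_pos: [0.5889, -0.1787, 0.1076]
tool_rot: [3.136, -0.004, 0.369]
force: [-2.4, 0.8, 4.7]
gripper_width: 0.008
```

Emit:
{"name": "apply_moves", "arguments": {"plan": [{"x": 0,"y": 0,"z": 0.001,"rx": 0,"ry": 0,"rz": 0,"gripper": 0}]}}

```text
time_s: 7.55
tcp_pos: [0.5889, -0.1787, 0.1067]
tool_rot: [3.136, -0.004, 0.368]
force: [-1.6, 1.9, 5.1]
gripper_width: 0.005
```

Emit:
{"name": "apply_moves", "arguments": {"plan": [{"x": 0,"y": 0,"z": 0.001,"rx": 0,"ry": 0,"rz": 0,"gripper": 0}]}}

```text
time_s: 7.68
tcp_pos: [0.589, -0.1787, 0.106]
tool_rot: [3.136, -0.004, 0.369]
force: [-4.6, 1.9, 11.7]
gripper_width: 0.002
```

Emit:
{"name": "apply_moves", "arguments": {"plan": [{"x": 0,"y": 0,"z": 0.0003,"rx": 0,"ry": 0,"rz": 0,"gripper": 0}]}}

```text
time_s: 7.8
tcp_pos: [0.589, -0.1787, 0.1061]
tool_rot: [3.136, -0.004, 0.369]
force: [-3.4, 1.0, 8.3]
gripper_width: 0.005
```

Emit:
{"name": "apply_moves", "arguments": {"plan": [{"x": 0,"y": 0,"z": -0.05,"rx": 0,"ry": 0,"rz": 0,"gripper": 0},{"x": 0,"y": 0,"z": -0.055,"rx": 0,"ry": 0,"rz": 0,"gripper": 0},{"x": -0.031,"y": -0.002,"z": 0,"rx": 0,"ry": 0,"rz": 0,"gripper": 1},{"x": -0.031,"y": 0,"z": 0,"rx": 0,"ry": 0,"rz": 0,"gripper": 1},{"x": 0,"y": 0,"z": 0,"rx": 0,"ry": 0,"rz": 0,"gripper": 1},{"x": 0,"y": 0,"z": 0,"rx": 0,"ry": 0,"rz": 0,"gripper": 1},{"x": 0,"y": 0,"z": 0,"rx": 0,"ry": 0,"rz": 0,"gripper": 1}]}}

```text
time_s: 8.68
tcp_pos: [0.5297, -0.1988, 0.2109]
tool_rot: [3.137, -0.003, 0.368]
force: [1.3, -0.4, -0.5]
gripper_width: 0.517
```

```bash
sed -i 's/^b=ray.*/cv2.imwrite("pics\/w3.png",im);print(s["tcp_pos"],s["tool_rot"]);raise SystemExit/' c.py; python3 c.py; python3 b.py w4 release_top lock_pin lens barrel ear
```

```text
[317.8 229.4] [ 2.4 74.3] [ 0.5218 -0.2629  0.114 ] [ 0.532  -0.2505  0.1485]
[254.5 206.2] [57.4 64.5] [ 0.5218 -0.2018  0.114 ] [ 0.532  -0.1978  0.1485]
[ 71.7 186.2] [44.9 52. ] [ 0.4826 -0.0494  0.114 ] [ 0.4981 -0.0661  0.1485]
[256.2 124.1] [29.4 30.2] [ 0.5879 -0.1778  0.114 ] [ 0.5891 -0.177   0.1485]
[250.9  88.7] [  1.7 108.8] [ 0.6118 -0.1641  0.114 ] [ 0.6098 -0.1652  0.1485]
[138.8  53. ] [37.5 47. ] [ 0.6046 -0.0752  0.114 ] [ 0.6036 -0.0883  0.1485]
[97.1 23.6] [ 3.1 22.5] [ 0.6126 -0.0415  0.114 ] [ 0.6105 -0.0592  0.1485]
[ 0.52970963 -0.19881597  0.21090116] [ 3.13684151 -0.00327357  0.3684494 ]
cam at [ 0.597 -0.172  0.368] view [-0.25 -0.1  -0.96] [ 0.5298 -0.1988  0.2109] [ 3.137e+00 -3.000e-03  3.690e-01] [-0.01  0.19 -0.26  0.   -1.12  1.95]
release_top (0.78, [0.5888, -0.178, 0.1069], [257.0, 123.0]) (0.29, [0.5618, -0.1919, 0.0981], [260.0, 157.0])
lock_pin (0.86, [0.562, -0.1891, 0.0986], [257.0, 156.0])
lens (0.84, [0.5278, -0.2001, 0.0919], [255.0, 193.0]) (0.64, [0.5997, -0.3564, -0.0019], [394.0, 164.0]) (0.53, [0.6219, -0.0198, -0.0014], [132.0, 36.0])
barrel (0.96, [0.5941, -0.3561, 0.0385], [408.0, 175.0]) (0.77, [0.5285, -0.2009, 0.13], [256.0, 205.0])
ear (0.84, [0.5646, -0.1983, 0.1062], [269.0, 158.0]) (0.74, [0.5298, -0.1955, 0.094], [251.0, 190.0])
```

View pics/w4.png

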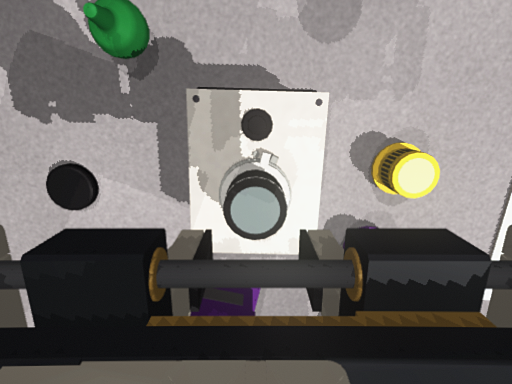

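The button has sunk (z about 0.107), the ear is at (266,157), the lens front is at (255,205), and the TCP is over the lens axis to within about 1 mm. Next I rotate back for room to turn, then descend.

Emit:
{"name": "apply_moves", "arguments": {"plan": [{"x": 0,"y": 0,"z": 0,"rx": 0,"ry": 0,"rz": 10,"gripper": 1},{"x": 0,"y": 0,"z": 0,"rx": 0,"ry": 0,"rz": 10,"gripper": 1},{"x": 0,"y": 0,"z": 0,"rx": 0,"ry": 0,"rz": 10,"gripper": 1},{"x": 0,"y": 0,"z": 0,"rx": 0,"ry": 0,"rz": 10,"gripper": 1},{"x": 0,"y": 0,"z": 0,"rx": 0,"ry": 0,"rz": 10,"gripper": 1},{"x": 0,"y": 0,"z": 0,"rx": 0,"ry": 0,"rz": 10,"gripper": 1},{"x": 0,"y": 0,"z": 0,"rx": 0,"ry": 0,"rz": 6,"gripper": 1},{"x": 0,"y": 0,"z": 0,"rx": 0,"ry": 0,"rz": 0,"gripper": 1}]}}

```text
time_s: 10.02
tcp_pos: [0.5299, -0.1986, 0.211]
tool_rot: [-3.14, -0.006, -0.82]
force: [-0.1, -0.5, 0.5]
gripper_width: 1.002
```

Emit:
{"name": "apply_moves", "arguments": {"plan": [{"x": 0,"y": 0,"z": 0.04,"rx": 0,"ry": 0,"rz": 0,"gripper": 1},{"x": 0,"y": 0,"z": 0.035,"rx": 0,"ry": 0,"rz": 0,"gripper": 1},{"x": 0,"y": 0,"z": 0.01,"rx": 0,"ry": 0,"rz": 0,"gripper": 1},{"x": 0,"y": 0,"z": 0,"rx": 0,"ry": 0,"rz": 0,"gripper": 1}]}}

```text
time_s: 10.52
tcp_pos: [0.5319, -0.1991, 0.1257]
tool_rot: [-3.139, -0.008, -0.81]
force: [0.5, -0.5, -0.5]
gripper_width: 1.002
```

Emit:
{"name": "apply_moves", "arguments": {"plan": [{"x": -0.0015,"y": 0.002,"z": 0.0065,"rx": 0,"ry": -0.4,"rz": 0,"gripper": 1},{"x": 0,"y": 0,"z": 0,"rx": 0,"ry": 0,"rz": 0,"gripper": 0.62},{"x": 0,"y": 0,"z": 0,"rx": 0,"ry": 0,"rz": 0,"gripper": 0.62},{"x": 0,"y": 0,"z": 0,"rx": 0,"ry": 0,"rz": 0,"gripper": 0.62},{"x": 0,"y": 0,"z": 0,"rx": 0,"ry": 0,"rz": 0,"gripper": 0.62}], "squeeze": 12}}

```text
time_s: 11.15
tcp_pos: [0.5315, -0.1998, 0.1225]
tool_rot: [-3.135, -0.005, -0.808]
force: [0.3, 0.2, 0.4]
gripper_width: 0.638
```

Emit:
{"name": "apply_moves", "arguments": {"plan": [{"x": 0,"y": 0,"z": 0,"rx": 0,"ry": 0,"rz": 0,"gripper": 0.56},{"x": 0,"y": 0,"z": 0,"rx": 0,"ry": 0,"rz": 0,"gripper": 0.5},{"x": 0,"y": 0,"z": 0,"rx": 0,"ry": 0,"rz": 0,"gripper": 0.4}]}}

```text
time_s: 11.52
tcp_pos: [0.5314, -0.1998, 0.1226]
tool_rot: [-3.135, -0.005, -0.808]
force: [-0.2, -0.1, -0.4]
gripper_width: 0.565
```

```bash
python3 -c "
from h import *
s=sense();print(s['tcp_pos'],s['tool_rot'],s['force'],s['ft_torque'],s['gripper_width'],s['joint_positions'])"
```

```text
[ 0.5314068  -0.19984114  0.12257133] [-3.13514403 -0.00547479 -0.80804468] [-0.15216262 -0.10304925 -0.43432702] [-0.04103418  0.07425253 -0.03844957] 0.5645196139327455 [-1.55344139e-02  2.69709506e-01 -3.73174297e-01 -7.90523336e-04
 -9.19476897e-01  7.78780310e-01]
```

Emit:
{"name": "apply_moves", "arguments": {"plan": [{"x": 0,"y": 0,"z": 0,"rx": 0,"ry": 0,"rz": -5,"gripper": 0.4},{"x": 0,"y": 0,"z": 0,"rx": 0,"ry": 0,"rz": -8,"gripper": 0.4}]}}

```text
time_s: 11.78
tcp_pos: [0.5317, -0.1997, 0.1226]
tool_rot: [-3.136, -0.007, -0.576]
force: [0.8, -0.2, -0.4]
gripper_width: 0.565
```

```bash
cat > s.py <<'E'
from h import *
s=sense();print(s['tcp_pos'].round(4),np.degrees(s['tool_rot']).round(2),s['force'].round(2),s['ft_torque'].round(3),s['gripper_width'].round(3),s['joint_efforts'][5].round(3))
E
python3 s.py
```

```text
Traceback (most recent call last):
  File "s.py", line 2, in <module>
    s=sense();print(s['tcp_pos'].round(4),np.degrees(s['tool_rot']).round(2),s['force'].round(2),s['ft_torque'].round(3),s['gripper_width'].round(3),s['joint_efforts'][5].round(3))
                                                                                                                         ^^^^^^^^^^^^^^^^^^^^^^^^
AttributeError: 'float' object has no attribute 'round'
```

```bash
sed -i "s/s\['gripper_width'\].round(3)/s['gripper_width']/" s.py; python3 s.py
```

```text
[ 0.5317 -0.1997  0.1226] [-179.69   -0.41  -32.99] [ 0.81 -0.23 -0.36] [ 0.089 -0.205 -0.047] 0.5650392905936861 -2.219
```

Emit:
{"name": "apply_moves", "arguments": {"plan": [{"x": 0,"y": 0,"z": 0,"rx": 0,"ry": 0,"rz": -8,"gripper": 0.4},{"x": 0,"y": 0,"z": 0,"rx": 0,"ry": 0,"rz": -8,"gripper": 0.4},{"x": 0,"y": 0,"z": 0,"rx": 0,"ry": 0,"rz": -8,"gripper": 0.4}]}}

```text
time_s: 12.15
tcp_pos: [0.5327, -0.1993, 0.1227]
tool_rot: [-3.139, -0.011, -0.143]
force: [0.1, 0.3, 0.3]
gripper_width: 0.568
```

```bash
python3 s.py
```

```text
[ 0.5327 -0.1993  0.1227] [-179.85   -0.6    -8.18] [0.11 0.28 0.3 ] [ 0.477 -0.26  -0.005] 0.5676604814394342 -1.87
```

Emit:
{"name": "apply_moves", "arguments": {"plan": [{"x": -0.001,"y": 0,"z": 0,"rx": 0,"ry": 0,"rz": -4,"gripper": 0.4},{"x": 0,"y": 0,"z": 0,"rx": 0,"ry": 0,"rz": -4,"gripper": 0.4},{"x": 0,"y": 0,"z": 0,"rx": 0,"ry": 0,"rz": 0,"gripper": 0.4}]}}

```text
time_s: 12.52
tcp_pos: [0.5325, -0.1987, 0.1227]
tool_rot: [-3.14, -0.012, 0.003]
force: [0.1, -1.1, -0.4]
gripper_width: 0.567
```

```bash
python3 s.py
```

```text
[ 0.5325 -0.1987  0.1227] [-1.7991e+02 -6.9000e-01  1.5000e-01] [ 0.14 -1.05 -0.41] [-0.277  0.151 -0.007] 0.5672065775167076 0.548
```

Emit:
{"name": "apply_moves", "arguments": {"plan": [{"x": 0,"y": 0,"z": 0,"rx": 0,"ry": 0,"rz": -4,"gripper": 0.4}]}}

```text
time_s: 12.65
tcp_pos: [0.5327, -0.1985, 0.1227]
tool_rot: [-3.141, -0.013, 0.072]
force: [0.9, 0.2, -1.0]
gripper_width: 0.565
```

```bash
python3 s.py
```

```text
[ 0.5327 -0.1985  0.1227] [-179.95   -0.72    4.11] [ 0.87  0.21 -0.96] [ 0.519 -0.171 -0.022] 0.5647009679065553 -1.294
```

Emit:
{"name": "apply_moves", "arguments": {"plan": [{"x": 0,"y": 0,"z": 0,"rx": 0,"ry": 0,"rz": -4,"gripper": 0.4}]}}

```text
time_s: 12.78
tcp_pos: [0.5329, -0.1984, 0.1228]
tool_rot: [-3.141, -0.013, 0.142]
force: [-0.2, 0.7, -0.6]
gripper_width: 0.569
```

```bash
python3 s.py
```

```text
[ 0.5329 -0.1984  0.1228] [-179.99   -0.74    8.13] [-0.24  0.7  -0.6 ] [0.273 0.235 0.009] 0.5691272310966986 -0.882
```

Emit:
{"name": "apply_moves", "arguments": {"plan": [{"x": 0,"y": 0,"z": 0,"rx": 0,"ry": 0,"rz": -2,"gripper": 0.4}]}}

```text
time_s: 12.9
tcp_pos: [0.5326, -0.1983, 0.1227]
tool_rot: [3.142, -0.012, 0.177]
force: [-1.4, 1.1, 1.0]
gripper_width: 0.567
```

```bash
python3 s.py; python3 b.py w5 ear lens lock_pin
```

```text
[ 0.5326 -0.1983  0.1227] [180.    -0.71  10.12] [-1.45  1.06  0.95] [ 0.262  0.62  -0.09 ] 0.5669797809820749 -0.098
cam at [ 0.602 -0.186  0.281] view [-0.26 -0.05 -0.97] [ 0.5326 -0.1983  0.1227] [ 3.142 -0.012  0.177] [-0.01  0.27 -0.37 -0.   -0.92  1.76]
ear (0.96, [0.5437, -0.171, 0.1063], [213.0, 209.0]) (0.2, [0.5606, -0.1885, 0.0988], [247.0, 184.0])
lens (0.87, [0.6017, -0.3562, -0.0001], [438.0, 148.0]) (0.8, [0.5295, -0.197, 0.0937], [252.0, 230.0]) (0.54, [0.5441, -0.168, 0.1051], [209.0, 207.0])
lock_pin (0.89, [0.5629, -0.1924, 0.1002], [254.0, 182.0])
```

View pics/w5.png

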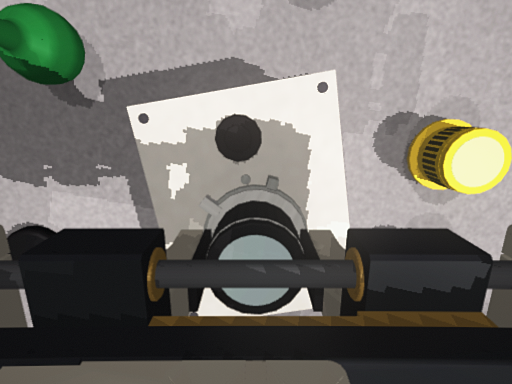

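The ear, now at (212,205), has turned well away from the pin at (246,180) and the post at (271,183), so the lens turns with the grip by about 55°.

```bash
python3 s.py
```

```text
[ 0.5325 -0.1984  0.1227] [180.    -0.71  10.04] [-1.43  1.2   0.98] [ 0.416  0.679 -0.022] 0.5655533846800442 0.084
```

Emit:
{"name": "apply_moves", "arguments": {"plan": [{"x": 0,"y": 0,"z": 0,"rx": 0,"ry": 0,"rz": -2,"gripper": 0.4}]}}

```text
time_s: 13.22
tcp_pos: [0.5323, -0.1984, 0.1227]
tool_rot: [3.141, -0.012, 0.211]
force: [-1.4, 1.8, 2.1]
gripper_width: 0.566
```

```bash
python3 s.py
```

```text
[ 0.5323 -0.1984  0.1227] [179.98  -0.68  12.06] [-1.43  1.78  2.09] [ 0.596  0.959 -0.147] 0.565930850955547 -0.608
```

Emit:
{"name": "apply_moves", "arguments": {"plan": [{"x": 0,"y": 0,"z": 0,"rx": 0,"ry": 0,"rz": 0,"gripper": 0.4}]}}

```text
time_s: 13.35
tcp_pos: [0.532, -0.1984, 0.1227]
tool_rot: [3.141, -0.011, 0.211]
force: [-2.5, 0.7, 2.4]
gripper_width: 0.565
```

```bash
python3 s.py
```

```text
[ 0.532  -0.1984  0.1227] [179.99  -0.66  12.09] [-2.48  0.65  2.41] [ 0.308  0.847 -0.079] 0.5651774789226734 0.318
```

Emit:
{"name": "apply_moves", "arguments": {"plan": [{"x": 0,"y": 0,"z": 0,"rx": 0,"ry": 0,"rz": -1.5,"gripper": 0.4},{"x": 0,"y": 0,"z": 0,"rx": 0,"ry": 0,"rz": 0,"gripper": 0.4}]}}

```text
time_s: 13.6
tcp_pos: [0.5317, -0.1983, 0.1226]
tool_rot: [3.141, -0.011, 0.239]
force: [-1.8, 1.4, 2.8]
gripper_width: 0.568
```

```bash
python3 s.py;python3 -c "
from h import *
import numpy as np
t=[]
for i in range(6):
    camera('wrist'); t.append(sense()['ft_torque'][2])
print(np.round(t,3),np.mean(t))"; python3 s.py
```

```text
[ 0.5317 -0.1983  0.1226] [179.99  -0.63  13.67] [-1.78  1.39  2.84] [ 0.443  0.937 -0.106] 0.5682899015355284 0.282
[-0.06  -0.047 -0.089 -0.079 -0.113 -0.078] -0.07766898264895496
[ 0.5317 -0.1984  0.1227] [179.98  -0.63  13.63] [-3.28  1.95  2.39] [ 0.502  1.178 -0.078] 0.569210366811909 0.072
```

Emit:
{"name": "apply_moves", "arguments": {"plan": [{"x": -0.0015,"y": -0.001,"z": 0,"rx": 0,"ry": -0.6,"rz": 0,"gripper": 0.4},{"x": 0,"y": 0,"z": 0,"rx": 0,"ry": 0,"rz": -2,"gripper": 0.4}]}}

```text
time_s: 14.15
tcp_pos: [0.5315, -0.1981, 0.1228]
tool_rot: [3.14, -0.002, 0.275]
force: [-0.7, 0.6, 0.8]
gripper_width: 0.569
```

```bash
cat > t.py <<'E'
from h import *
t=[];F=[]
for i in range(5):
    p=camera('wrist'); s=sense();t.append(s['ft_torque']);F.append(s['force'])
print(np.mean(t,0).round(3),np.mean(F,0).round(2),s['tcp_pos'].round(4),np.degrees(s['tool_rot']).round(2))
e=ext(p,s)
for a,b,c in marks('ear',p,e):
    d=b[:2]-[.5295,-.199]; print(a,b,np.degrees(np.arctan2(d[1],d[0]))-20+12.5)
E
python3 t.py
```

```text
[-0.327 -0.289 -0.185] [ 0.42 -0.66 -0.5 ] [ 0.5313 -0.1981  0.1228] [ 1.7991e+02 -1.4000e-01  1.5630e+01]
0.82 [ 0.5408 -0.1653  0.1055] 63.96310149906245
```

Emit:
{"name": "apply_moves", "arguments": {"plan": [{"x": 0,"y": 0,"z": 0,"rx": 0,"ry": 0,"rz": -1,"gripper": 0.4}]}}

```text
time_s: 14.58
tcp_pos: [0.5313, -0.1981, 0.1228]
tool_rot: [3.14, -0.003, 0.291]
force: [0.1, -0.2, -1.6]
gripper_width: 0.568
```

```bash
python3 t.py
```

```text
[-0.251 -0.321 -0.231] [ 0.8  -0.64 -1.44] [ 0.5312 -0.1981  0.1228] [ 1.7991e+02 -1.4000e-01  1.6620e+01]
0.91 [ 0.5386 -0.1678  0.1079] 66.23979529168805
```

Emit:
{"name": "apply_moves", "arguments": {"plan": [{"x": 0,"y": 0,"z": 0,"rx": 0,"ry": 0,"rz": 1.5,"gripper": 0.4},{"x": 0,"y": 0,"z": -0.002,"rx": 0,"ry": 0,"rz": 0,"gripper": 0.4},{"x": 0,"y": 0,"z": -0.002,"rx": 0,"ry": 0,"rz": 0,"gripper": 0.4}], "squeeze": 18}}

```text
time_s: 15.25
tcp_pos: [0.5312, -0.1979, 0.1262]
tool_rot: [3.141, -0.002, 0.262]
force: [2.3, -0.9, -6.0]
gripper_width: 0.564
```

```bash
python3 s.py
```

```text
[ 0.5312 -0.1979  0.1262] [ 1.7994e+02 -1.3000e-01  1.4990e+01] [ 2.27 -0.95 -6.03] [-0.373 -1.074 -0.115] 0.5643051309831305 0.139
```

Emit:
{"name": "apply_moves", "arguments": {"plan": [{"x": 0,"y": 0,"z": -0.001,"rx": 0,"ry": 0,"rz": 0,"gripper": 0.4}]}}

```text
time_s: 15.38
tcp_pos: [0.5312, -0.1978, 0.1271]
tool_rot: [3.141, -0.002, 0.262]
force: [1.5, -0.6, -4.8]
gripper_width: 0.568
```

Emit:
{"name": "apply_moves", "arguments": {"plan": [{"x": 0,"y": 0,"z": -0.0015,"rx": 0,"ry": 0,"rz": 0,"gripper": 0.4}]}}

```text
time_s: 15.5
tcp_pos: [0.5312, -0.1978, 0.1285]
tool_rot: [3.141, -0.002, 0.262]
force: [2.9, -0.7, -6.2]
gripper_width: 0.568
```

```bash
python3 s.py; python3 t.py
```

```text
[ 0.5312 -0.1978  0.1285] [ 1.7995e+02 -1.2000e-01  1.5000e+01] [ 2.86 -0.67 -6.21] [-0.322 -0.977 -0.151] 0.5678948238078921 0.152
[-0.144 -0.801 -0.148] [ 2.01 -0.49 -4.39] [ 0.5312 -0.1978  0.1287] [ 1.7994e+02 -1.3000e-01  1.5000e+01]
0.87 [ 0.54   -0.1704  0.1118] 62.34015439351296
```

Emit:
{"name": "apply_moves", "arguments": {"plan": [{"x": 0,"y": 0,"z": -0.002,"rx": 0,"ry": 0,"rz": 0,"gripper": 0.4},{"x": 0,"y": 0,"z": -0.002,"rx": 0,"ry": 0,"rz": 0,"gripper": 0.4}]}}

```text
time_s: 16.05
tcp_pos: [0.531, -0.1978, 0.1328]
tool_rot: [3.141, -0.002, 0.262]
force: [1.3, 0.7, -2.3]
gripper_width: 0.567
```

Emit:
{"name": "apply_moves", "arguments": {"plan": [{"x": 0,"y": 0,"z": -0.003,"rx": 0,"ry": 0,"rz": 0,"gripper": 0.4},{"x": 0,"y": 0,"z": -0.003,"rx": 0,"ry": 0,"rz": 0,"gripper": 0.4}]}}

```text
time_s: 16.3
tcp_pos: [0.5302, -0.1979, 0.1393]
tool_rot: [3.141, -0.0, 0.262]
force: [0.2, -0.2, -2.0]
gripper_width: 0.563
```

```bash
python3 t.py
```

```text
[-0.059 -0.02  -0.001] [-0.07  0.25 -2.35] [ 0.5304 -0.1978  0.139 ] [ 1.7997e+02 -4.0000e-02  1.5020e+01]
```

Emit:
{"name": "apply_moves", "arguments": {"plan": [{"x": 0,"y": 0,"z": -0.025,"rx": 0,"ry": 0,"rz": 0,"gripper": 0.4},{"x": 0,"y": 0,"z": -0.03,"rx": 0,"ry": 0,"rz": 0,"gripper": 0.4},{"x": 0.004,"y": -0.03,"z": 0,"rx": 0,"ry": 0,"rz": 0,"gripper": 0.4},{"x": 0.004,"y": -0.038,"z": 0,"rx": 0,"ry": 0,"rz": 0,"gripper": 0.4},{"x": 0.004,"y": -0.038,"z": 0,"rx": 0,"ry": 0,"rz": 0,"gripper": 0.4},{"x": 0.004,"y": -0.038,"z": 0,"rx": 0,"ry": 0,"rz": 0,"gripper": 0.4},{"x": 0.004,"y": -0.038,"z": 0,"rx": 0,"ry": 0,"rz": 0,"gripper": 0.4},{"x": 0.004,"y": -0.038,"z": 0,"rx": 0,"ry": 0,"rz": 0,"gripper": 0.4}]}}

```text
time_s: 17.6
tcp_pos: [0.4951, 0.0249, 0.1944]
tool_rot: [-3.141, 0.002, 0.257]
force: [0.9, -0.1, -2.6]
gripper_width: 0.565
```

Emit:
{"name": "apply_moves", "arguments": {"plan": [{"x": 0.004,"y": -0.038,"z": 0,"rx": 0,"ry": 0,"rz": 0,"gripper": 0.4},{"x": 0.004,"y": -0.038,"z": 0,"rx": 0,"ry": 0,"rz": 0,"gripper": 0.4},{"x": 0.004,"y": -0.038,"z": 0,"rx": 0,"ry": 0,"rz": 0,"gripper": 0.4},{"x": 0.004,"y": -0.03,"z": 0,"rx": 0,"ry": 0,"rz": 0,"gripper": 0.4},{"x": 0,"y": 0,"z": 0,"rx": 0,"ry": 0,"rz": 0,"gripper": 0.4},{"x": 0,"y": 0,"z": 0,"rx": 0,"ry": 0,"rz": 0,"gripper": 0.4}]}}

```text
time_s: 18.35
tcp_pos: [0.4718, 0.175, 0.1943]
tool_rot: [-3.141, 0.002, 0.261]
force: [0.1, -0.0, -2.1]
gripper_width: 0.57
```

```bash
python3 s.py; python3 b.py w6 rest lens ear barrel
```

```text
[0.4718 0.175  0.1943] [-1.7998e+02  9.0000e-02  1.4960e+01] [ 0.14 -0.05 -2.15] [-0.077 -0.009  0.012] 0.5704956921415545 -0.029
cam at [0.542 0.194 0.351] view [-0.27 -0.07 -0.96] [0.4718 0.175  0.1943] [-3.141e+00  2.000e-03  2.610e-01] [ 0.75  0.1  -0.41 -0.   -1.07  1.09]
rest (0.76, [0.5195, 0.1916, 0.0014], [252.0, 130.0])
lens (0.76, [0.4696, 0.1736, 0.1663], [256.0, 229.0])
ear (0.58, [0.4801, 0.2082, 0.1749], [206.0, 205.0])
barrel (0.81, [0.469, 0.1722, 0.2006], [259.0, 255.0])
```

View pics/w6.png

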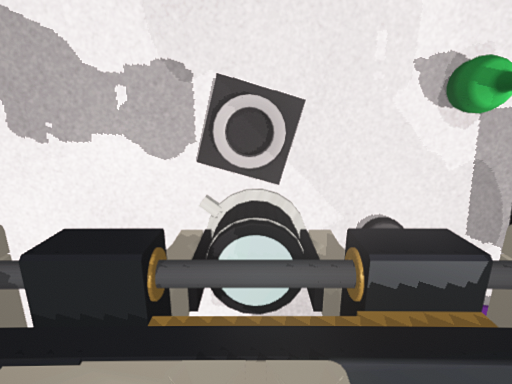

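The rest ring is at (250,131) and the held lens is upright at (255,250). I will fit the ring ellipse.

```bash
cat > r.py <<'E'
from h import *
s=sense();p=camera('wrist');e=ext(p,s);im=p['color'].astype(int)
g=im.mean(2)[60:195,190:310]; print(g[70,10:110:6].astype(int))
m=((g>110)).astype('uint8')
n,l,st,c=cv2.connectedComponentsWithStats(m)
k=l[72,88-55+0] if 0 else None
cs=cv2.findContours(m,cv2.RETR_CCOMP,cv2.CHAIN_APPROX_NONE)[0]
for q in cs:
    if cv2.contourArea(q)>500:
        el=cv2.fitEllipse(q); ce=np.array(el[0])+[190,60]; print(ce.round(1),np.round(el[1],1),ray(p,e,ce,.016).round(4))
for n in ['scene','top']:
    P=camera(n);print(n,marks('rest',P,ext(P)),marks('lens',P,ext(P)))
E
python3 r.py; python3 b.py w7 rest lens barrel
```

```text
[248  66 116 200 178  68  68  68  69  69  65  66  79 191 193  72 222]
[248.3 131.3] [71.9 73.4] [0.5187 0.1944 0.016 ]
[248.5 131.7] [49.1 50.1] [0.5183 0.1941 0.016 ]
[249.5 127. ] [139.8 159.8] [0.5234 0.1943 0.016 ]
[248.2 128.7] [104.8 107.3] [0.5213 0.1952 0.016 ]
scene [(0.85, array([0.5197, 0.1969, 0.0021]), array([322., 141.]))] [(0.95, array([ 0.5985, -0.3562, -0.0007]), array([222., 276.])), (0.55, array([ 0.4945, -0.3693, -0.0025]), array([191., 255.])), (0.45, array([0.4707, 0.1713, 0.1652]), array([311., 101.])), (0.17, array([ 5.303e-01, -2.020e-01,  2.000e-04]), array([243., 222.]))]
top [(0.74, array([ 0.5168,  0.1937, -0.0034]), array([152., 191.]))] [(0.56, array([ 6.008e-01, -3.569e-01, -2.000e-04]), array([337., 161.])), (0.52, array([0.4674, 0.1707, 0.1651]), array([145., 206.]))]
cam at [0.543 0.194 0.351] view [-0.27 -0.07 -0.96] [0.472  0.175  0.1945] [-3.141e+00  1.000e-03  2.600e-01] [ 0.75  0.1  -0.41 -0.   -1.07  1.09]
rest (0.89, [0.5173, 0.19, -0.0019], [253.0, 132.0])
lens (0.74, [0.4671, 0.1744, 0.1648], [254.0, 232.0])
barrel (0.64, [0.4692, 0.1715, 0.2021], [260.0, 256.0]) (0.29, [0.4661, 0.1721, 0.1657], [257.0, 234.0])
```

Emit:
{"name": "apply_moves", "arguments": {"plan": [{"x": 0.026,"y": -0.003,"z": 0,"rx": 0,"ry": 0,"rz": 0,"gripper": 0.4},{"x": 0.026,"y": -0.003,"z": 0,"rx": 0,"ry": 0,"rz": 0,"gripper": 0.4},{"x": 0,"y": 0,"z": 0.035,"rx": 0,"ry": 0,"rz": 0,"gripper": 0.4},{"x": 0,"y": 0,"z": 0.04,"rx": 0,"ry": 0,"rz": 0,"gripper": 0.4},{"x": 0,"y": 0,"z": 0.035,"rx": 0,"ry": 0,"rz": 0,"gripper": 0.4},{"x": 0,"y": 0,"z": 0.008,"rx": 0,"ry": 0,"rz": 0,"gripper": 0.4},{"x": 0,"y": 0,"z": 0,"rx": 0,"ry": 0,"rz": 0,"gripper": 0.4}]}}

```text
time_s: 20.02
tcp_pos: [0.5241, 0.1963, 0.0752]
tool_rot: [-3.14, -0.003, 0.262]
force: [-0.0, 0.1, -1.6]
gripper_width: 0.571
```

```bash
python3 b.py w8 rest lens barrel; python3 -c "
from h import *
s=sense();S=np.array([.5187,.1942])
print(s['tcp_pos'])
p=camera('scene');e=ext(p);c=proj(p,e,[.52,.194,.06]).astype(int)
for t in ['lens','rest','barrel']: print(marks(t,p,e))
a=cv2.resize(p['color'][c[1]-50:c[1]+50,c[0]-50:c[0]+50],(400,400),interpolation=2)
b=cv2.resize(cv2.imread('pics/w8.png')[130:330,150:350],(400,400))
cv2.imwrite('pics/m8.png',np.hstack([a,b]))"
```

```text
cam at [0.594 0.215 0.232] view [-0.26 -0.07 -0.96] [0.5241 0.1963 0.0752] [-3.14e+00 -3.00e-03  2.62e-01] [ 0.71  0.32 -0.44  0.   -0.81  1.12]
rest
lens (0.66, [0.5201, 0.1945, 0.0453], [256.0, 231.0]) (0.36, [0.5331, 0.228, 0.0573], [208.0, 206.0])
barrel (0.6, [0.5228, 0.1932, 0.0823], [260.0, 253.0])
[0.52453718 0.19680327 0.07637464]
[(0.84, array([ 0.5996, -0.3559, -0.0021]), array([222., 276.])), (0.57, array([ 0.495 , -0.3699, -0.002 ]), array([191., 255.])), (0.56, array([0.5223, 0.1943, 0.0455]), array([324., 133.]))]
[(0.66, array([0.5196, 0.1964, 0.0026]), array([322., 141.])), (0.61, array([0.5335, 0.2281, 0.0629]), array([334., 125.]))]
[(0.97, array([ 0.4908, -0.3724,  0.0413]), array([186., 248.])), (0.58, array([ 0.5989, -0.3585,  0.0404]), array([220., 270.]))]
```

View pics/m8.png

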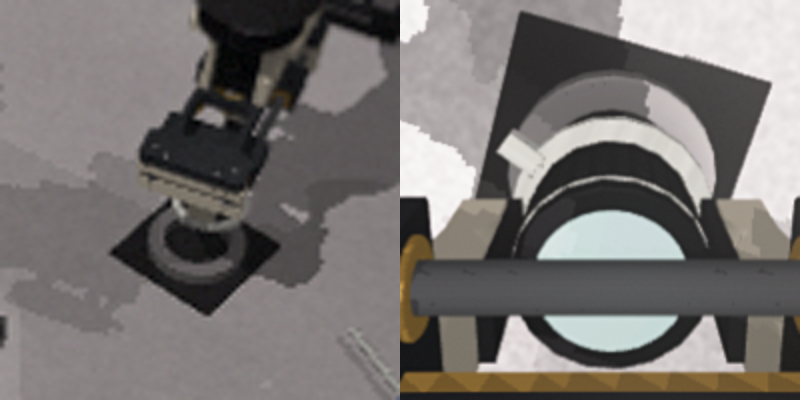

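```bash
cat > q.py <<'E'
from h import *
s=sense();p=camera('wrist');e=ext(p,s);print(s['tcp_pos'])
cv2.imwrite('pics/w9.png',p['color'])
yaw=s['tool_rot'][2]; ux=np.array([np.cos(yaw),np.sin(yaw)]);zo=s['tcp_pos'][2]-.0281
def circ(c,r,z): 
    P=np.array([proj(p,e,[c[0]+r*np.cos(a),c[1]+r*np.sin(a),z]) for a in np.linspace(0,6.28,180)]); return P[:,0].min(),P[:,0].max(),P[:,1].min()
print('ring',np.round(circ((.5187,.1942),.04,.016),1))
for d in [0,-.001,-.002,-.003]:
    c=s['tcp_pos'][:2]+d*ux; print(d,c.round(4),'flange',np.round(circ(c,.031,zo+.015),1),'front',np.round(circ(c,.025,zo+.054),1))
g=p['color'].astype(int).mean(2)
for x in (252,258): print(g[155:200,x].astype(int))
print(g[225,190:320].astype(int))
E
python3 q.py
```

```text
[0.52413225 0.1964952  0.07576365]
ring [203.5 309.  165.7]
0 [0.5241 0.1965] flange [203.9 306.3 185.1] front [202.9 306.9 217.8]
-0.001 [0.5232 0.1962] flange [203.9 306.2 186.8] front [203.  306.8 219.8]
-0.002 [0.5222 0.196 ] flange [204.  306.2 188.5] front [203.1 306.7 221.9]
-0.003 [0.5212 0.1957] flange [204.1 306.1 190.2] front [203.2 306.6 223.9]
[ 50  49  51  49  49  48  48  47  47  47  73  83  85 109 125 119 103 106
 113 112 112 112 111 110 110 109 110 110 109 105  68  38  38  84 143 205
 219 216 216 216 215 216 217 220 223]
[ 52  53  51  50  51  50  50  49  48  54  75  84  89 122 128 118 116 115
 113 114 112 111 112 112 110 110 110 110 108  96  60  36  41 109 152 210
 223 216 214 212 211 212 209 212 216]
[ 55  59  58  60  60  61  62  62  63  59  56  56  52  42  43  73 129 170
 217 213 210 207 208 211 212 216 209 151  44  30  35  37  38  39  37  33
  49 106 156 158 137  81  49  34  33  32  33  34  35  37  39  40  43  46
  47  48  46  48  46  44  45  44  43  44  44  45  44  45  47  45  46  46
  47  48  47  46  47  47  46  47  44  40  38  37  34  35  44  73 121 154
 164 177 137  90  56  39  39  43  44  43  41  38  38  87 178 214 212 211
 211 211 210 210 211 210 200 200 173  70  58  63  65  64  65  67  64  60
 108 213 240 234]
```

The crop shows the lens upright, held just above the ring. The ring's far edge agrees with my estimate, and the flange edge puts the lens axis 2 mm behind the TCP, so I shift by -3.8 mm in tool x.

Emit:
{"name": "apply_moves", "arguments": {"plan": [{"x": -0.0038,"y": 0.0008,"z": 0,"rx": 0,"ry": 0,"rz": 0,"gripper": 0.4},{"x": 0,"y": 0,"z": 0.012,"rx": 0,"ry": 0,"rz": 0,"gripper": 0.4},{"x": 0,"y": 0,"z": 0.006,"rx": 0,"ry": 0,"rz": 0,"gripper": 0.4},{"x": 0,"y": 0,"z": 0,"rx": 0,"ry": 0,"rz": 0,"gripper": 0.4}]}}

```text
time_s: 20.98
tcp_pos: [0.5201, 0.1944, 0.0561]
tool_rot: [-3.139, -0.004, 0.262]
force: [-0.8, -0.3, -3.4]
gripper_width: 0.566
```

```bash
python3 s.py
```

```text
[0.5201 0.1944 0.0561] [-179.88   -0.21   14.98] [-0.84 -0.32 -3.43] [-0.099 -0.023  0.014] 0.566444749505872 -0.0
```

Emit:
{"name": "apply_moves", "arguments": {"plan": [{"x": 0,"y": 0,"z": 0.004,"rx": 0,"ry": 0,"rz": 0,"gripper": 0.4},{"x": 0,"y": 0,"z": 0.003,"rx": 0,"ry": 0,"rz": 0,"gripper": 0.4},{"x": 0,"y": 0,"z": 0.002,"rx": 0,"ry": 0,"rz": 0,"gripper": 0.4}]}}

```text
time_s: 21.35
tcp_pos: [0.5203, 0.1946, 0.0465]
tool_rot: [-3.14, -0.004, 0.262]
force: [0.2, -0.6, -1.5]
gripper_width: 0.571
```

Emit:
{"name": "apply_moves", "arguments": {"plan": [{"x": 0,"y": 0,"z": 0.002,"rx": 0,"ry": 0,"rz": 0,"gripper": 0.4},{"x": 0,"y": 0,"z": 0.002,"rx": 0,"ry": 0,"rz": 0,"gripper": 0.4}]}}

```text
time_s: 21.6
tcp_pos: [0.5204, 0.1946, 0.0424]
tool_rot: [-3.139, -0.004, 0.262]
force: [0.3, -0.2, -2.7]
gripper_width: 0.567
```

```bash
python3 s.py
```

```text
[0.5204 0.1946 0.0424] [-179.88   -0.22   14.99] [ 0.27 -0.24 -2.74] [-0.099 -0.07  -0.017] 0.5671507619920956 0.0
```

Inside the bore with no contact. I continue down to about 0.034.

Emit:
{"name": "apply_moves", "arguments": {"plan": [{"x": 0,"y": 0,"z": 0.002,"rx": 0,"ry": 0,"rz": 0,"gripper": 0.4},{"x": 0,"y": 0,"z": 0.002,"rx": 0,"ry": 0,"rz": 0,"gripper": 0.4}]}}

```text
time_s: 21.85
tcp_pos: [0.5205, 0.1947, 0.0382]
tool_rot: [-3.139, -0.004, 0.262]
force: [0.7, 1.0, -2.6]
gripper_width: 0.568
```

Emit:
{"name": "apply_moves", "arguments": {"plan": [{"x": 0,"y": 0,"z": 0.002,"rx": 0,"ry": 0,"rz": 0,"gripper": 0.4},{"x": 0,"y": 0,"z": 0.001,"rx": 0,"ry": 0,"rz": 0,"gripper": 0.4}]}}

```text
time_s: 22.1
tcp_pos: [0.5205, 0.1947, 0.0349]
tool_rot: [-3.139, -0.004, 0.262]
force: [0.5, -0.5, -2.8]
gripper_width: 0.566
```

Emit:
{"name": "apply_moves", "arguments": {"plan": [{"x": 0,"y": 0,"z": 0.001,"rx": 0,"ry": 0,"rz": 0,"gripper": 0.4}]}}

```text
time_s: 22.22
tcp_pos: [0.5206, 0.1947, 0.0341]
tool_rot: [-3.14, -0.004, 0.262]
force: [-2.8, -1.0, 8.5]
gripper_width: 0.565
```

Contact came at the expected height (flange flush). Now I release.

Emit:
{"name": "apply_moves", "arguments": {"plan": [{"x": 0,"y": 0,"z": -0.0004,"rx": 0,"ry": 0,"rz": 0,"gripper": 0.5},{"x": 0,"y": 0,"z": 0,"rx": 0,"ry": 0,"rz": 0,"gripper": 0.75},{"x": 0,"y": 0,"z": 0,"rx": 0,"ry": 0,"rz": 0,"gripper": 0.85},{"x": 0,"y": 0,"z": 0,"rx": 0,"ry": 0,"rz": 0,"gripper": 0.85},{"x": 0,"y": 0,"z": 0,"rx": 0,"ry": 0,"rz": 0,"gripper": 0.85},{"x": 0,"y": 0,"z": 0,"rx": 0,"ry": 0,"rz": 0,"gripper": 0.85}]}}

```text
time_s: 22.98
tcp_pos: [0.5214, 0.1952, 0.0353]
tool_rot: [-3.139, -0.006, 0.262]
force: [0.3, 0.3, 0.2]
gripper_width: 0.852
```

Emit:
{"name": "apply_moves", "arguments": {"plan": [{"x": 0,"y": 0,"z": -0.02,"rx": 0,"ry": 0,"rz": 0,"gripper": 0.85},{"x": 0,"y": 0,"z": -0.04,"rx": 0,"ry": 0,"rz": 0,"gripper": 0.85},{"x": 0,"y": 0,"z": -0.05,"rx": 0,"ry": 0,"rz": 0,"gripper": 0.85},{"x": -0.05,"y": 0,"z": -0.03,"rx": 0,"ry": 0,"rz": 0,"gripper": 0.85},{"x": 0,"y": 0,"z": 0,"rx": 0,"ry": 0,"rz": 0,"gripper": 0.85}]}}

```text
time_s: 23.6
tcp_pos: [0.4712, 0.1812, 0.1788]
tool_rot: [-3.14, -0.004, 0.262]
force: [1.3, 0.3, -0.2]
gripper_width: 0.852
```

```bash
python3 s.py; python3 b.py w10 lens rest ear; python3 -c "
from h import *
for n in ['scene','top']:
    p=camera(n);e=ext(p)
    for t in ['lens','rear_cap','blower','driver','spare_lens']: print(n,t,marks(t,p,e))"
```

```text
[0.4712 0.1812 0.1788] [-179.89   -0.25   14.99] [ 1.25  0.29 -0.19] [ 0.012 -0.096 -0.012] 0.8515240657664664 -0.255
cam at [0.541 0.2   0.336] view [-0.26 -0.07 -0.96] [0.4712 0.1812 0.1788] [-3.14  -0.004  0.262] [ 0.76  0.11 -0.43  0.   -1.02  1.08]
lens (0.85, [0.5168, 0.1958, 0.0049], [253.0, 135.0])
rest
ear (0.81, [0.5289, 0.2233, 0.0181], [230.0, 117.0])
scene lens [(0.74, array([ 0.4919, -0.3682, -0.005 ]), array([191., 255.])), (0.65, array([0.5187, 0.1927, 0.    ]), array([321., 142.])), (0.59, array([ 5.999e-01, -3.568e-01, -3.000e-04]), array([222., 276.]))]
scene rear_cap [(0.65, array([0.4361, 0.0061, 0.0076]), array([265., 161.])), (0.32, array([ 0.5279, -0.1963,  0.1   ]), array([242., 201.]))]
scene blower [(0.75, array([ 0.6247, -0.0127, -0.0009]), array([309., 199.]))]
scene driver [(0.53, array([0.7321, 0.1674, 0.0055]), array([373., 180.])), (0.34, array([0.5317, 0.224 , 0.018 ]), array([330., 135.]))]
scene spare_lens [(0.77, array([ 0.7585, -0.1894,  0.0029]), array([310., 268.]))]
top lens [(0.85, array([ 0.4931, -0.3724, -0.0028]), array([343., 197.])), (0.71, array([ 6.004e-01, -3.615e-01,  2.000e-04]), array([339., 161.])), (0.44, array([0.5205, 0.1915, 0.004 ]), array([152., 190.]))]
top rear_cap [(0.66, array([0.4309, 0.0013, 0.0038]), array([216., 220.]))]
top blower [(0.58, array([ 0.6198, -0.0182, -0.0017]), array([223., 156.])), (0.24, array([4.352e-01, 3.000e-04, 2.900e-03]), array([216., 218.]))]
top driver [(0.84, array([0.7335, 0.1677, 0.003 ]), array([161., 119.]))]
top spare_lens [(0.72, array([ 0.7581, -0.1956,  0.0046]), array([282., 109.]))]
```

View pics/w10.png

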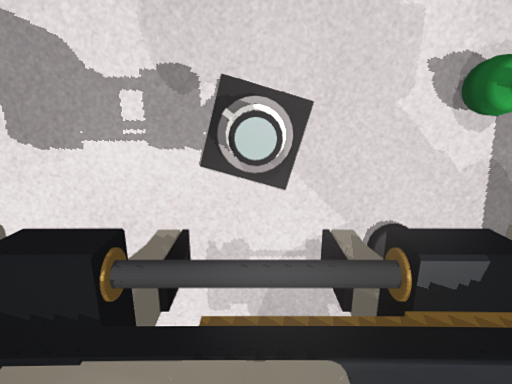

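The lens stands upright and centred in the ring at (255,135), and the gripper is clear of it. The other things are unmoved.

```bash
python3 -c "
from h import *
print(sign_off())"
```

```text
the job is handed in; nothing more can be done
None
```

The lens is off the white camera and standing in the round rest, let go, and I handed the job in at about 24 s on the robot's clock. The sign-off gives no verdict.

- **Button:** I pressed it until it stopped hard at a tool height of 106 mm. The last push peaked at about 12 N, and a later picture showed the button and pin sunk.
- **Turn:** The spring end stop came at about 58° anticlockwise. I confirmed it by torque rising from 0.185 to 0.23 N m over one more degree. I then backed off 1.5° before lifting.
- **Lift:** It took about 5–6 N at first, from side friction and the lens's own weight of about 2.3 N, and then the lens came free.
- **Placing:** The flange met the ring at the expected height with about 8.5 N on the tool.

**Last checks:**
- The final picture showed the lens upright and centred in the ring. The networks put it about 2–3 mm from the ring centre and 0–5 mm above the bench. One of these three heights, 0 mm in the scene view, fell below the required 3–8 mm, but the networks are only good to about 4 mm.
- The tool force was about zero and the gripper was clear.
- The cap, blower, screwdriver and larger lens were within about 8 mm of where they were first measured, most of which is network scatter.

**Disagreed on the way:** the torque was unclear at about 56–60° because of side load from a 1–2 mm off-centre grip. Re-centring the grip made it clear.

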